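# Prop the guard flap of the speed unit and set the knob under it

## Robot

A 7-joint arm with a two-finger parallel gripper is mounted at the origin on a cart in front of the work surface, level with it; the furniture and walls round the work are solid. World frame = base frame: x ahead of the robot, y to its left, z up, the work surface at z = 0. Lengths are in m, angles in rad, forces in N, time in s.
With the tool pointing down it reaches from about 0.425 to 0.975 m from the base axis. Payload 16.7 kg.
Tool frame: the origin (TCP) lies midway between the tips of the shut fingers; the grasp point (between the pads) lies 19 mm behind it (r.grip_depth is the distance from the TCP to the grasp point, in m); z points along the fingers, y is the line along which they close (so a half turn about z gives the same grasp; the last joint's range is limited). The gripper opens to 85 mm and grips with 20 to 120 N. Pads are 22 mm wide; open, the fingers measure 114 mm over their backs; the gripper's body (76 mm by 85 mm) begins 54 mm behind the grasp point. The pads swing forward as they close: fully open they stand 13 mm farther back than shut.
Start: joints at [1.149, 0.426, 0.074, 1.606, -0.034, 1.111, -0.067], TCP at [0.181, -0.65, 0.231] pointing down, gripper open.
Joint ranges: [-2.85, 2.85], [-0.5, 2.14], [-1.23, 1.37], [0.21, 2.46], [-1.02, 4.16], [0.16, 2.05], [-2.73, 2.73]. Speed limits (rad/s): [1.89, 1.89, 2.39, 2.39, 3.01, 3.01, 3.01].

## Interface

Orientations are given as a unit quaternion [w, x, y, z].
In Python, from cell import readout, eyes, order, r gives the robot as it stands. The module is installed in compiled form; this text tells all that it offers.
- The arm moves only by the shell command python3 -m crank 'ROWS' [FORCE]. ROWS is JSON, a list that holds one entry, the list of rows, each a list of 7 numbers: the turn, a rotation vector about the tool's x, y, z in degrees, then the shift along the tool's x, y, z in mm, then the closure, from 0 (fully open) to 1 (shut). A call has 1 to 12 rows; each row shifts and turns the commanded pose from where the row before left it, along the tool's axes as they then stand; what a row does not reach is not made up. A row lasts 1/12 s, in which the tool goes at most 41.7 mm and 7.16 degrees, less where a joint would pass 70% of its speed; a pose out of reach is approached as far as the arm can. A call is refused whole if a number of a shift passes 41.7 or a number of a turn 7.16, either way. A call with a gripper value outside its range is refused whole. The fingers move at their own pace and stop on an object; FORCE is the grip in N (left out, the last holds). Time passes only in rows, so rows that do not move let the fingers close. It gives the time, the measured TCP pose, the force, the opening and the grip force at its end, in the units of the state.
- readout.observe(): the state, without advancing time (a new reading comes with each control period).
- eyes.camera(name): name is "scene" or "top" or "wrist"; returns a dict with "frame" (480x640x3 uint8, blue, green, red), "K" (3x3 intrinsics, pixels), "R" (3x3) and "t" (3): a world point X has camera coordinates R X + t. Camera axes: x right, y down, z forward; pixel columns grow to the right and rows downward; lengths in m; the calibration is good to about 2 mm. A picture is of the moment at which its call begins. There is no depth.
- order.sign_off(): hands the job in; it is judged then, once.
The state is a dict: "time_s": time; "joint_positions": joint angles; "qd": joint speeds; "joint_torque": joint torques, N m; "position": TCP position; "tcp_rot": TCP orientation; "contact_force": force on the tool from outside, world axes, zero at the start; "wrist_torque": the same for the moment, N m; "gripper_width": finger opening in m; "grip_force": force on a finger pad.
Only numpy, scipy, OpenCV 4.12 (cv2) and the standard library are available. Lean on these libraries where they do the work, as an engineer would, in place of code of your own. Each camera call takes 0.05 s, during which the arm holds its last target. There are 200 camera calls.

## Task

Set the speed knob under the clear guard flap of the green control unit. Take the red stay handle and slide the stay's foot gently back along its slotted track, over the ramp and down into the notch at the end (wherever that is clamped), so that the flap stays propped open; never force the stay in its track or touch the clear panel. Then turn the black knob clockwise until its white pointer meets the red mark, leaving the flap propped and everything else in place.

Things in the scene. Friction and masses are not known exactly. Their poses are not given: they have to be found in the camera images.
- unit: green control unit, fixed, 237 x 110 mm, aluminium deck 40 mm high. Origin on the table, 95 mm from its back, mid width; x points from its front (robot side) to its back, y to its left, z up. A clear guard flap (100 wide, 139 long, about 0.2 kg) is hinged at the back (x = 80, z = 92 mm, axis along y), lies level when shut and falls shut unless the stay holds it. Slotted track on the left flank.
- track: steel track, fixed, unit's frame, y = 56 to 67 mm. Slot along x for the 10 mm pin: floor z = 33 mm, ramp 20 long up to z = 37, crest 2.5 long, notch 13 long with floor z = 28, brass-coloured end wall. Ramp, notch and wall are one gate clamped anywhere: notch middle at x = -12 to +8 mm, not measured, find it by feel. A roof 12 mm over floor and ramp leaves the pin 2 mm play. Bears at most 20 N.
- panel: clear panel 128 x 88 x 3 mm of the guard flap (in a grey frame), not to be touched; origin on the flap's hinge line at mid width, panel along its own -x; shut it is level. Propped, the flap leans forward: its free edge is then 215 to 230 mm above the table and 55 to 80 mm behind the knob's axis, so come to the knob from the front.
- cover (a joint): angle of the guard flap about its hinge, rad: 0 shut, grows as it opens; 1.15 to 1.3 when the stay's foot is in the notch (depending on where the gate is clamped), at most 1.58. At the crest, before the foot drops into the notch, it is about 0.1 to 0.2 more.
- stay: stay, 60 g: 6 mm steel rod, 138 mm from its pivot on the flap's left edge (70 mm from the hinge) to its foot, 72 mm left of the unit's middle; 10 mm pin inward into the track, red handle outward. Flap shut: foot near the track's front. Sliding the foot to the back raises the flap; load along the track about 8 N at first, then falling; let go halfway it slides back. Origin: pivot, mid width.
- stay_handle (a point): grip point of the red stay handle: level round bar 14 mm thick along the unit's y, 75 to 141 mm left of the unit's middle; the point is on its axis, 120 mm left. Flap shut: x = -117, z = 38 mm in the unit's frame. It turns about its own axis as the stay swings: grip it from above, fingers closing along the unit's x, lightly (about 25 N) so that it can turn in the fingers.
- stay_foot (a point): centre of the foot's steel pin (10 mm thick, along the unit's y axis) in the track, on the same axis as the handle, 58.5 mm to its right. Its height is 38 mm on the floor of the track and 33 mm when seated in the notch.
- speed_knob_grip (a point): black knob, a bar 38 mm long along its own x, 14 mm thick, 32 mm high, top 84 mm above the table; the point is on its vertical axis, 77 mm above the table, 115 mm in front of the flap's hinge. White pointer line on its own -x half. It turns clockwise seen from above, up to 1.45 rad from its counter-clockwise stop at yaw +0.70 rad against the unit; friction about 0.06 N m.
- setting_ring: thin dark ring (76 mm) lying on the deck round the knob, fixed, with a red mark tab on its own -x side; origin on the knob's axis at the deck. The knob is set when its x axis has the same direction as the ring's x axis (yaw of the ring is 0.15 to 0.60 rad clockwise from the unit's).
- hammer: hammer, bystander, 80x282x33 mm
- wax_tin: round tin, bystander, 56x56x28 mm
- pliers: pliers with red grips, bystander, 60x160x12 mm
- block_b: beech block, bystander, 55x80x32 mm

How it is judged:
By the outcome, as a careful person would: the job done as asked, in the order asked, and still so for the second after the job is handed in, with the robot touching nothing.
It also fails if it takes over 72 s, if anything falls off the work surface, if the arm or the gripper's body presses on something with over 40 N, if the wrist force passes 120 N, or if a joint passes its speed limit or range.

## Working session

There is one attempt and no reset: what is moved stays moved. The work goes in short steps, Python scripts to look and compute and a shell command to move; the robot and the scene stay as the last step left them, time stands still between calls to the robot, and variables do not carry over. Pictures are saved under pics/ and viewed, at most 10 in all, crops included, and the job is handed in when it is done.

```bash
mkdir -p pics
python3 - <<'E'
from cell import readout, eyes, order, r
import cv2, numpy as np
s=readout.observe()
for k,v in s.items(): print(k,np.round(v,4))
for n in ("scene","top"):
    c=eyes.camera(n); cv2.imwrite(f"pics/{n}0.png",c["frame"]); np.savez(f"{n}.npz",**c); print(n,c["K"].tolist(),np.round(c["R"],3).tolist(),c["t"])
E
ls
```

```text
time_s 0.0
joint_positions [ 1.1495  0.4267  0.0738  1.6066 -0.0341  1.1108 -0.0672]
qd [-0.0002 -0.0013  0.0004  0.0002 -0.0014  0.0004  0.0009]
joint_torque [ 3.00000e-03 -9.49824e+01  3.76230e+00 -4.63503e+01  1.95000e-02
  9.90000e-03 -1.00000e-04]
position [ 0.1811 -0.6498  0.2306]
tcp_rot [-6.000e-04  9.908e-01  1.354e-01 -1.000e-04]
contact_force [0.3713 0.0684 0.1625]
wrist_torque [ 0.0041  0.0064 -0.0008]
grip_force 0.0
gripper_width 0.0855
scene [[536.1538923400217, 0.0, 315.5533761843613], [0.0, 536.1538923400217, 234.86126968627238], [0.0, 0.0, 1.0]] [[-0.674, -0.738, 0.024], [-0.342, 0.284, -0.896], [0.654, -0.612, -0.444]] [0.40239383 0.26673132 1.13789656]
top [[556.6449591643222, 0.0, 329.48549029493506], [0.0, 556.6449591643222, 243.52286923410793], [0.0, 0.0, 1.0]] [[-0.023, -0.999, -0.025], [-0.983, 0.027, -0.181], [0.181, 0.02, -0.983]] [0.07200831 0.54785402 1.19747343]
pics
scene.npz
top.npz
```

View pics/top0.png

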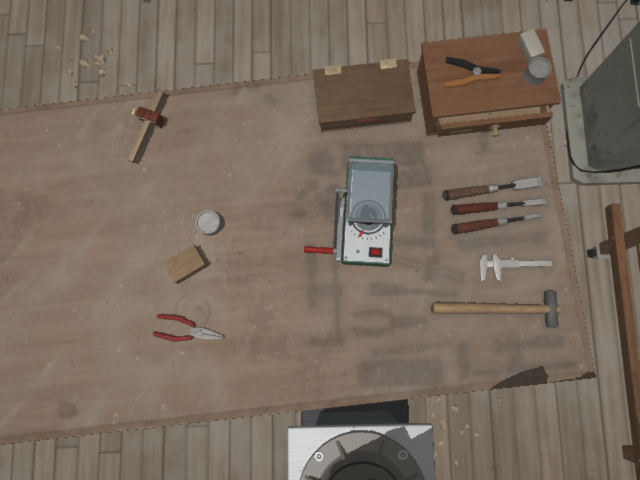

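View pics/scene0.png

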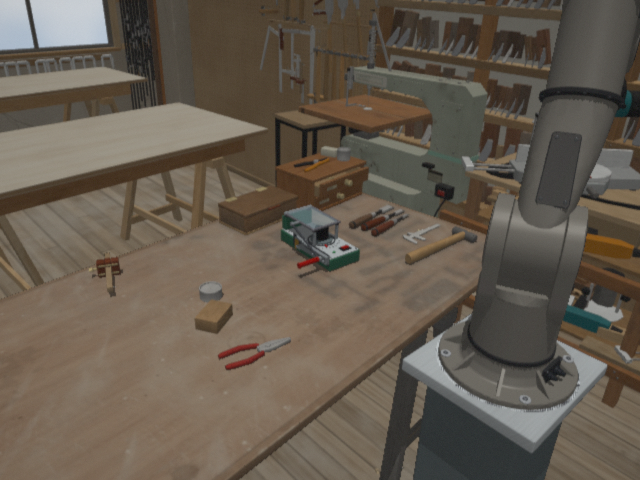

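The top view shows the unit at pixels (343–395, 157–266), with the red handle at (304–333, 250) and the knob under the flap near (370, 212). The space around it is free. Next I'll enlarge the crop.

```bash
cat > h.py <<'E'
import numpy as np, cv2
from scipy.spatial.transform import Rotation as Ro
def unproj(c,u,v,z):
    d=c["R"].T@np.linalg.inv(c["K"])@np.array([u,v,1.]); o=-c["R"].T@c["t"]
    return o+d*(z-o[2])/d[2]
def proj(c,X):
    p=c["K"]@(c["R"]@np.asarray(X).T+np.asarray(c["t"]).reshape(3,1)); return (p[:2]/p[2]).T
def rot(s): return Ro.from_quat(np.roll(s["tcp_rot"],-1))
def st(s):
    print("t",round(s["time_s"],2),"p",np.round(np.array(s["position"])*1e3,1),"F",np.round(s["contact_force"],1),"w",round(s["gripper_width"]*1e3,1),"g",round(s["grip_force"],1)); print(np.round(rot(s).as_matrix(),3).tolist())
E
python3 - <<'E'
from h import *
c=dict(np.load("top.npz")); f=c["frame"]
cv2.imwrite("pics/topc.png",cv2.resize(f[145:275,295:405],None,fx=4.5,fy=4.5,interpolation=cv2.INTER_CUBIC))
for u,v,z in [(347,157,.04),(394,158,.04),(391,265,.04),(343,264,.04),(304,250,.038),(333,251,.038)]: print(u,v,np.round(unproj(c,u,v,z)*1e3))
E
```

```text
347 157 [755.  13.  40.]
394 158 [749. -96.  40.]
391 265 [499. -78.  40.]
343 264 [504.  29.  40.]
304 250 [539. 117.  38.]
333 251 [534.  51.  38.]
```

View pics/topc.png

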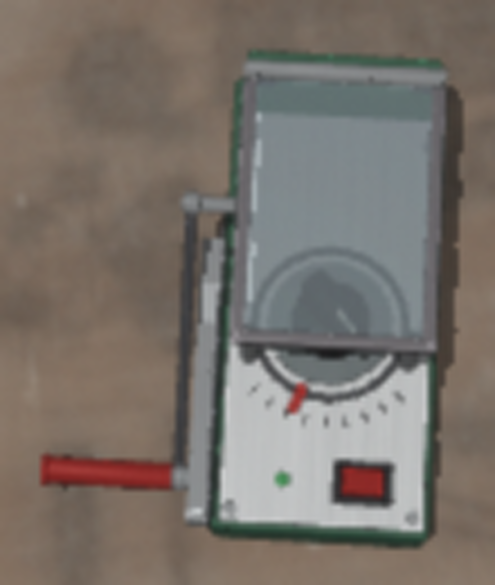

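The crop shows the handle's outer end at (43, 469) and inner end at (175, 476) in crop pixels. The red mark is at about (296, 398) and the white pointer line runs towards (345, 320). The unit origin is near (643, -33) mm with yaw about -0.06. I'll move above it and measure from the wrist camera.

```bash
python3 -m crank '[[[0,0,0,32,-12.7,-8,0],[0,0,0,32,-12.7,-8,0],[0,0,0,32,-12.7,-8,0],[0,0,0,32,-12.7,-8,0],[0,0,0,32,-12.7,-8,0],[0,0,0,32,-12.7,-8,0],[0,0,0,32,-12.7,-8,0],[0,0,0,32,-12.7,-8,0],[0,0,0,32,-12.7,-8,0],[0,0,0,32,-12.7,-8,0],[0,0,0,32,-12.7,-8,0],[0,0,0,32,-12.7,-8,0]]]'
python3 -m crank '[[[0,0,-6,0,0,0,0],[0,0,-6,0,0,0,0],[0,0,-6,0,0,0,0],[0,0,-6,0,0,0,0],[0,0,-6,0,0,0,0],[0,0,-6,0,0,0,0],[0,0,-6,0,0,0,0],[0,0,-6,0,0,0,0],[0,0,-6,0,0,0,0],[0,0,-6,0,0,0,0],[0,0,-6,0,0,0,0],[0,0,-5,0,0,0,0]]]'
python3 -c "
from h import *
from cell import readout
st(readout.observe())"
```

```text
time_s: 1.1
position: [0.5112, -0.399, 0.3275]
tcp_rot: [-0.0, 0.991, 0.135, -0.0]
contact_force: [0.2, -0.6, -0.5]
gripper_width: 0.0854
grip_force: 0.0
time_s: 2.1
position: [0.51, -0.4002, 0.3269]
tcp_rot: [-0.0, 0.726, 0.688, -0.0]
contact_force: [0.1, 0.1, -0.6]
gripper_width: 0.0855
grip_force: 0.0
t 2.1 p [ 510.  -400.2  326.9] F [ 0.1  0.1 -0.6] w 85.5 g 0.0
[[0.054, 0.999, -0.001], [0.999, -0.054, 0.001], [0.0, -0.001, -1.0]]
```

```bash
python3 -m crank '[[[0,0,0,36,2,0,0],[0,0,0,36,2,0,0],[0,0,0,36,2,0,0],[0,0,0,36,2,0,0],[0,0,0,36,2,0,0],[0,0,0,36,2,0,0],[0,0,0,36,2,0,0],[0,0,0,36,2,0,0],[0,0,0,36,2,0,0],[0,0,0,36,2,0,0],[0,0,0,36,2,0,0],[0,0,0,0,0,0,0]]]'
python3 -c "
from h import *
from cell import readout,eyes
st(readout.observe())
c=eyes.camera('wrist');np.savez('w1.npz',**c);cv2.imwrite('pics/w1.png',c['frame'])
print(np.round(-c['R'].T@c['t'],3),np.round(c['R'],2).tolist(),c['K'][0])"
```

```text
time_s: 3.1
position: [0.5558, 0.0014, 0.3275]
tcp_rot: [-0.001, 0.725, 0.689, 0.001]
contact_force: [-0.4, 0.6, 0.7]
gripper_width: 0.0857
grip_force: 0.0
t 3.1 p [555.8   1.4 327.5] F [-0.4  0.6  0.7] w 85.7 g 0.0
[[0.052, 0.999, 0.0], [0.999, -0.052, 0.002], [0.002, 0.0, -1.0]]
[0.561 0.085 0.47 ] [[1.0, -0.05, -0.0], [-0.05, -0.95, 0.32], [-0.02, -0.32, -0.95]] [357.95828053   0.         316.96042079]
```

View pics/w1.png

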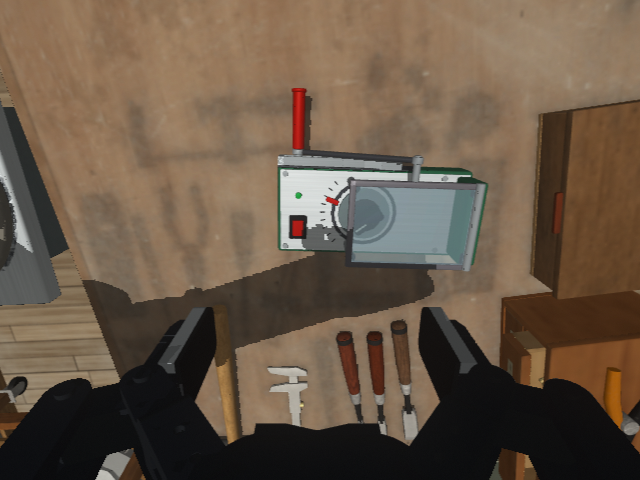

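The wrist view shows the unit deck's front corners near (279, 167) and (279, 250). The handle axis is near column 299, rows 89–152. The ring and mark are at about (332, 201). I'll enlarge it.

```bash
python3 -c "
from h import *
f=np.load('w1.npz')['frame']
cv2.imwrite('pics/w1c.png',cv2.resize(f[80:275,270:500],None,fx=3,fy=3,interpolation=cv2.INTER_CUBIC))"
```

```text
(no output)
```

View pics/w1c.png

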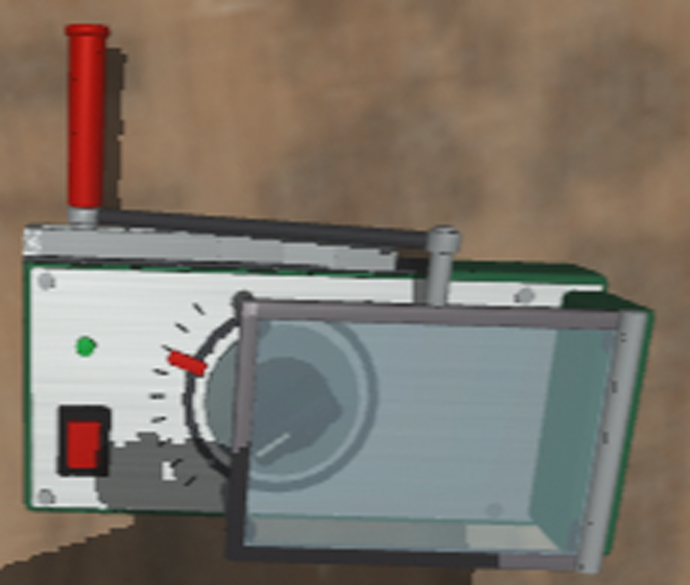

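```bash
cat > fit.py <<'E'
from h import *
from scipy.optimize import least_squares
w=dict(np.load("w1.npz")); t=dict(np.load("top.npz"))
cw=lambda u,v:((u+.5)/3-.5+270,(v+.5)/3-.5+80); ct=lambda u,v:((u+.5)/4.5-.5+295,(v+.5)/4.5-.5+145)
# unit points mm
P=[(w,(-117,141,38),cw(87,27)),(w,(-117,75,38),cw(84,208)),(w,(-142,55,40),cw(26,265)),(w,(-142,-55,40),cw(28,509)),(w,(-35,0,41),cw(281,401)),
(t,(-117,141,38),ct(43,469)),(t,(-117,75,38),ct(175,476)),(t,(-142,55,40),ct(212,529)),(t,(-142,-55,40),ct(428,540))]
def W(p,q):
    x,y,a=p; return np.array([x+q[0]*np.cos(a)-q[1]*np.sin(a),y+q[0]*np.sin(a)+q[1]*np.cos(a),q[2]])
def res(p): return np.concatenate([proj(c,W((p[0],p[1],p[2]),np.array(q)/1e3)[None])[0]-uv for c,q,uv in P])
s=least_squares(res,[.643,-.033,-.06],loss="soft_l1"); p=s.x
print(np.round(p,4)); print(np.round(res(p).reshape(-1,2),1).tolist())
for n,q in dict(handle=(-117,120,38),foot=(-117,61.5,38),knob=(-35,0,77)).items(): print(n,np.round(W(p,np.array(q)/1e3)*1e3,1))
m=unproj(w,*cw(187,362),.042); k=W(p,np.array((-.035,0,.04))); d=k-m
print("mark",m,"ring yaw rel unit",np.arctan2(d[1],d[0])-p[2])
E
python3 fit.py
```

```text
[ 0.6474 -0.0356 -0.0779]
[[-0.1, -0.6], [0.4, -0.3], [-1.6, -2.4], [-1.4, 2.6], [0.3, -0.4], [0.9, -0.3], [0.7, -0.4], [0.7, -0.9], [1.8, -0.9]]
handle [540.1  93.2  38. ]
foot [535.6  34.8  38. ]
knob [612.5 -32.9  77. ]
mark [ 0.57405252 -0.0147518   0.042     ] ring yaw rel unit -0.3619078282125712
```

```bash
python3 -m crank '[[[0,0,1.5,0,0,0,0],[0,0,0,11.8,-2.85,31,0],[0,0,0,11.8,-2.85,31,0],[0,0,0,11.8,-2.85,31,0],[0,0,0,11.8,-2.85,31,0],[0,0,0,11.8,-2.85,31,0],[0,0,0,11.8,-2.85,31,0],[0,0,0,11.8,-2.85,31,0],[0,0,0,11.8,-2.85,31,0],[0,0,0,0,0,0,0]]]'
python3 -c "
from h import *
from cell import readout,eyes
s=readout.observe();st(s);print(np.round(s['joint_positions'],2))
c=eyes.camera('wrist');np.savez('w2.npz',**c);cv2.imwrite('pics/w2.png',c['frame'])"
```

```text
time_s: 3.98
position: [0.5378, 0.0904, 0.0742]
tcp_rot: [-0.002, 0.736, 0.677, -0.003]
contact_force: [-2.4, 0.1, -0.5]
gripper_width: 0.0855
grip_force: 0.0
t 3.98 p [537.8  90.4  74.2] F [-2.4  0.1 -0.5] w 85.5 g 0.0
[[0.084, 0.996, -0.007], [0.996, -0.084, -0.0], [-0.001, -0.007, -1.0]]
[ 0.12  0.46 -0.49  2.    0.31  0.76 -0.64]
```

View pics/w2.png

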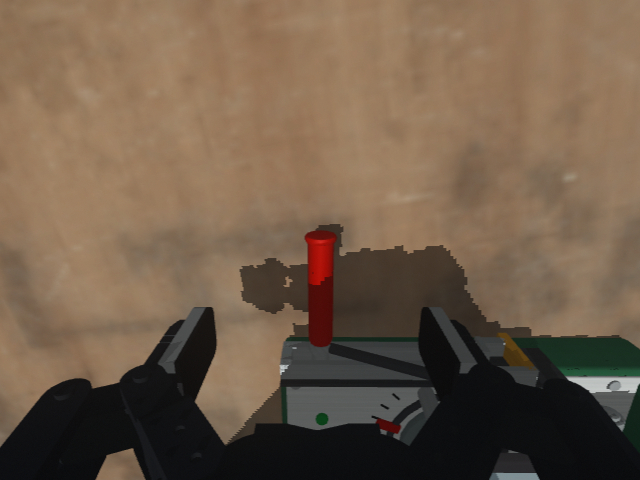

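The handle spans (320, 237) to (320, 346), centred between the fingers at columns 215 and 425. The brass end wall is visible at about (513, 350). I'll compute the corrections.

```bash
python3 - <<'E' 2>/dev/null
import sys,io,contextlib
with contextlib.redirect_stdout(io.StringIO()): from fit import *
c=dict(np.load("w2.npz"))
a=unproj(c,320,237,.040)*1e3;b=unproj(c,320,346,.042)*1e3; print(a,b)
U=lambda X:(Ro.from_euler("z",-p[2]).as_matrix()@(X-np.array([p[0],p[1],0])))*1e3
for z in(.045,.05):
  for uv in [(498,336),(512,334),(513,366),(533,366)]: print(z,uv,np.round(U(unproj(c,*uv,z)),1))
from cell import readout; st(readout.observe())
E
```

```text
[541.97998563 113.61190517  40.        ] [536.67428708  48.20312979  42.        ]
0.045 (498, 336) [-17.9  83.7  45. ]
0.045 (512, 334) [-10.4  85.   45. ]
0.045 (513, 366) [-6.1 63.5 45. ]
0.045 (533, 366) [ 5.3 63.6 45. ]
0.05 (498, 336) [-20.8  87.1  50. ]
0.05 (512, 334) [-13.5  88.4  50. ]
0.05 (513, 366) [-9.4 67.6 50. ]
0.05 (533, 366) [ 1.7 67.6 50. ]
t 4.03 p [539.3  89.6  76.9] F [-0.4  0.2  0.1] w 85.4 g 0.0
[[0.085, 0.996, -0.005], [0.996, -0.085, -0.001], [-0.001, -0.005, -1.0]]
```

```bash
python3 -m crank '[[[0,0,0,7.8,0.5,0,0],[0,0,0,0,0,20,0],[0,0,0,0,0,20,0],[0,0,0,0,0,18,0],[0,0,0,0,0,0,0],[0,0,0,0,0,0,0.5],[0,0,0,0,0,0,1],[0,0,0,0,0,0,1],[0,0,0,0,0,0,1],[0,0,0,0,0,0,1],[0,0,0,0,0,0,1],[0,0,0,0,0,0,1]]]' 25
python3 -c "
from h import *
from cell import readout,eyes
s=readout.observe();st(s)"
```

```text
time_s: 5.03
position: [0.5421, 0.0975, 0.0217]
tcp_rot: [-0.0, 0.737, 0.676, -0.0]
contact_force: [-4.7, -0.2, 7.4]
gripper_width: 0.0129
grip_force: 25.1
t 5.03 p [542.1  97.5  21.7] F [-4.7 -0.2  7.4] w 12.9 g 25.1
[[0.086, 0.996, -0.0], [0.996, -0.086, -0.0], [-0.0, -0.0, -1.0]]
```

```bash
python3 -m crank '[[[0,0,0,0,0,-0.5,1],[0,0,0,0,2,0,1],[0,0,0,0,2,0,1],[0,0,0,0,3,0,1],[0,0,0,0,3,0,1]]]'; python3 -m crank '[[[0,0,0,0,3,0,1],[0,0,0,0,3,0,1],[0,0,0,0,3,0,1],[0,0,0,0,3,0,1]]]'
```

```text
time_s: 5.45
position: [0.5516, 0.0967, 0.0216]
tcp_rot: [-0.0, 0.737, 0.676, -0.001]
contact_force: [-4.7, 2.3, -1.6]
gripper_width: 0.0129
grip_force: 24.7
time_s: 5.78
position: [0.5647, 0.0956, 0.0218]
tcp_rot: [-0.0, 0.737, 0.676, 0.0]
contact_force: [-2.9, 2.1, -1.8]
gripper_width: 0.0131
grip_force: 25.1
```

```bash
python3 -m crank '[[[0,0,0,0,3,0,1],[0,0,0,0,3,0,1],[0,0,0,0,3,0,1],[0,0,0,0,3,0,1],[0,0,0,0,3,0,1],[0,0,0,0,3,0,1]]]';python3 -m crank '[[[0,0,0,0,3,0,1],[0,0,0,0,3,0,1],[0,0,0,0,3,0,1],[0,0,0,0,3,0,1],[0,0,0,0,3,0,1],[0,0,0,0,3,0,1]]]'
```

```text
time_s: 6.28
position: [0.5827, 0.094, 0.0219]
tcp_rot: [0.0, 0.737, 0.676, 0.0]
contact_force: [-2.3, 2.1, -1.4]
gripper_width: 0.0131
grip_force: 25.6
time_s: 6.78
position: [0.6003, 0.0925, 0.0217]
tcp_rot: [-0.0, 0.737, 0.676, -0.0]
contact_force: [-1.4, 2.5, -1.0]
gripper_width: 0.0132
grip_force: 25.8
```

```bash
python3 -m crank '[[[0,0,0,0,3,0,1],[0,0,0,0,3,0,1],[0,0,0,0,2,0,1],[0,0,0,0,2,0,1],[0,0,0,0,1,0,1],[0,0,0,0,1,0,1]]]';python3 -m crank '[[[0,0,0,0,1,0,1],[0,0,0,0,1,0,1],[0,0,0,0,1,0,1]]]';python3 -m crank '[[[0,0,0,0,1,0,1],[0,0,0,0,1,0,1],[0,0,0,0,1,0,1]]]'
```

```text
time_s: 7.28
position: [0.6124, 0.0914, 0.0219]
tcp_rot: [0.0, 0.737, 0.676, 0.0]
contact_force: [-1.8, 3.2, -2.7]
gripper_width: 0.0131
grip_force: 25.6
time_s: 7.53
position: [0.6154, 0.0911, 0.022]
tcp_rot: [0.0, 0.737, 0.676, 0.0]
contact_force: [-1.5, 2.6, 0.4]
gripper_width: 0.0131
grip_force: 25.8
time_s: 7.78
position: [0.6184, 0.0908, 0.022]
tcp_rot: [0.0, 0.737, 0.676, 0.0]
contact_force: [-1.0, 3.5, 0.5]
gripper_width: 0.0129
grip_force: 25.9
```

```bash
python3 -m crank '[[[0,0,0,0.3,1,0,1],[0,0,0,0.2,1,0,1]]]';python3 -m crank '[[[0,0,0,0,1,0,1],[0,0,0,0,1,0,1]]]';python3 -m crank '[[[0,0,0,0,1,0,1],[0,0,0,0,1,0,1]]]'
```

```text
time_s: 7.95
position: [0.6203, 0.0908, 0.0219]
tcp_rot: [0.0, 0.737, 0.676, -0.0]
contact_force: [-1.1, -0.1, 0.1]
gripper_width: 0.0128
grip_force: 25.9
time_s: 8.12
position: [0.6222, 0.0906, 0.0218]
tcp_rot: [0.0, 0.737, 0.676, -0.0]
contact_force: [-1.3, -1.1, 0.1]
gripper_width: 0.0126
grip_force: 25.9
time_s: 8.28
position: [0.6242, 0.0906, 0.0218]
tcp_rot: [0.0, 0.737, 0.676, -0.0]
contact_force: [-0.8, -0.1, -0.0]
gripper_width: 0.0132
grip_force: 26.0
```

```bash
python3 -m crank '[[[0,0,0,0,1,0,1],[0,0,0,0,1,0,1]]]';python3 -m crank '[[[0,0,0,0,1,0,1],[0,0,0,0,1,0,1]]]';python3 -m crank '[[[0,0,0,0,1,0,1],[0,0,0,0,1,0,1]]]'
```

```text
time_s: 8.45
position: [0.6262, 0.0904, 0.0218]
tcp_rot: [0.0, 0.737, 0.676, -0.0]
contact_force: [-0.7, -1.8, 0.5]
gripper_width: 0.0126
grip_force: 26.0
time_s: 8.62
position: [0.6282, 0.0902, 0.0218]
tcp_rot: [0.0, 0.737, 0.676, -0.0]
contact_force: [-1.4, -2.2, -0.3]
gripper_width: 0.0132
grip_force: 26.0
time_s: 8.78
position: [0.6302, 0.0901, 0.0218]
tcp_rot: [0.0, 0.737, 0.676, -0.0]
contact_force: [-1.5, -2.8, -0.3]
gripper_width: 0.0127
grip_force: 26.0
```

```bash
python3 -m crank '[[[0,0,0,-0.2,1,0,1],[0,0,0,0,1,0,1]]]';python3 -m crank '[[[0,0,0,0,1,0,1],[0,0,0,0,1,0,1]]]';python3 -m crank '[[[0,0,0,0,1,0,1],[0,0,0,0,1,0,1]]]'
```

```text
time_s: 8.95
position: [0.632, 0.0899, 0.0219]
tcp_rot: [-0.0, 0.737, 0.676, -0.0]
contact_force: [-3.9, -2.9, 4.3]
gripper_width: 0.0128
grip_force: 26.4
time_s: 9.12
position: [0.6338, 0.0898, 0.022]
tcp_rot: [-0.0, 0.737, 0.676, -0.0]
contact_force: [-3.9, -3.6, 5.3]
gripper_width: 0.0132
grip_force: 26.7
time_s: 9.28
position: [0.6355, 0.0897, 0.0221]
tcp_rot: [-0.0, 0.737, 0.676, -0.001]
contact_force: [-10.3, -2.9, 12.8]
gripper_width: 0.0127
grip_force: 27.3
```

```bash
python3 -m crank '[[[0,0,0,-0.2,0,-0.7,1],[0,0,0,0,0,-0.5,1]]]';python3 -m crank '[[[0,0,0,0,1,-0.2,1],[0,0,0,0,1,-0.2,1]]]'
```

```text
time_s: 9.45
position: [0.6362, 0.0896, 0.0231]
tcp_rot: [-0.0, 0.737, 0.676, 0.0]
contact_force: [-0.4, -2.1, -1.4]
gripper_width: 0.013
grip_force: 26.0
time_s: 9.62
position: [0.6383, 0.0894, 0.0235]
tcp_rot: [-0.0, 0.737, 0.676, 0.0]
contact_force: [-0.5, -0.8, -0.2]
gripper_width: 0.0128
grip_force: 26.1
```

```bash
python3 -m crank '[[[0,0,0,0,1,-0.2,1],[0,0,0,0,1,-0.2,1],[0,0,0,0,1,-0.2,1]]]';python3 -m crank '[[[0,0,0,0,1,-0.2,1],[0,0,0,0,1,-0.2,1],[0,0,0,0,1,-0.2,1]]]'
```

```text
time_s: 9.87
position: [0.6413, 0.0891, 0.0241]
tcp_rot: [-0.0, 0.737, 0.676, 0.0]
contact_force: [-1.1, -1.1, -0.3]
gripper_width: 0.013
grip_force: 26.1
time_s: 10.12
position: [0.6442, 0.0889, 0.0247]
tcp_rot: [-0.0, 0.737, 0.676, 0.0]
contact_force: [0.1, -0.3, 0.3]
gripper_width: 0.0127
grip_force: 26.1
```

```bash
python3 -m crank '[[[0,0,0,0,1,-0.2,1],[0,0,0,0,1,-0.2,1]]]';python3 -m crank '[[[0,0,0,0,1,-0.2,1],[0,0,0,0,1,-0.2,1]]]';python3 -m crank '[[[0,0,0,0,1,-0.2,1],[0,0,0,0,1,-0.2,1]]]'
```

```text
time_s: 10.28
position: [0.6462, 0.0887, 0.0251]
tcp_rot: [-0.0, 0.737, 0.676, 0.0]
contact_force: [-1.0, -0.3, 0.3]
gripper_width: 0.0128
grip_force: 26.2
time_s: 10.45
position: [0.6482, 0.0885, 0.0255]
tcp_rot: [-0.0, 0.737, 0.676, 0.0]
contact_force: [-0.7, -0.9, 0.6]
gripper_width: 0.0128
grip_force: 26.2
time_s: 10.62
position: [0.6493, 0.0884, 0.0256]
tcp_rot: [-0.001, 0.737, 0.676, -0.001]
contact_force: [-8.8, 1.4, 1.6]
gripper_width: 0.0128
grip_force: 26.4
```

```bash
python3 -m crank '[[[0,0,0,0,-1,0,1],[0,0,0,0,0,0,1]]]'; python3 -c "
from h import *
from cell import readout,eyes
s=readout.observe();st(s)
c=eyes.camera('wrist');np.savez('w3.npz',**c)
t=eyes.camera('scene');np.savez('s3.npz',**t)
a=cv2.resize(c['frame'][280:480,200:560],(800,444),interpolation=cv2.INTER_CUBIC)
cv2.imwrite('pics/w3.png',a)"
```

```text
time_s: 10.78
position: [0.6489, 0.0884, 0.0258]
tcp_rot: [-0.0, 0.737, 0.676, -0.0]
contact_force: [-0.7, 1.4, -0.9]
gripper_width: 0.013
grip_force: 26.0
t 10.78 p [648.9  88.4  25.8] F [-0.7  1.4 -0.9] w 13.0 g 26.0
[[0.086, 0.996, -0.0], [0.996, -0.086, 0.0], [0.0, -0.0, -1.0]]
```

View pics/w3.png

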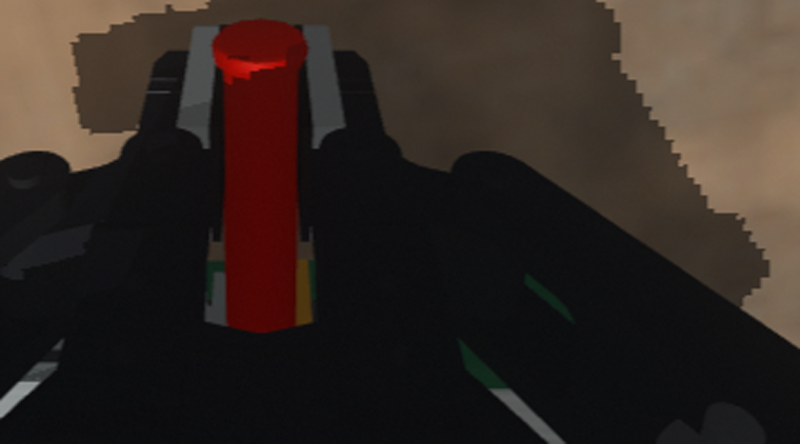

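The brass wall sits directly behind the handle, at crop (302, 290). The pin is therefore over the notch and the 9 N was the end wall. I'll back off slightly and lower it.

```bash
python3 -m crank '[[[0,0,0,0,-0.8,0,1],[0,0,0,0,0,1,1],[0,0,0,0,0,1,1]]]'; python3 -m crank '[[[0,0,0,0,0,1,1],[0,0,0,0,0,1,1]]]';  python3 -m crank '[[[0,0,0,0,0,1,1],[0,0,0,0,0,0,1]]]'
```

```text
time_s: 11.13
position: [0.6485, 0.0884, 0.024]
tcp_rot: [0.0, 0.737, 0.676, 0.0]
contact_force: [-0.5, 0.2, 1.8]
gripper_width: 0.0133
grip_force: 26.3
time_s: 11.3
position: [0.6483, 0.0884, 0.0218]
tcp_rot: [0.0, 0.737, 0.676, 0.0]
contact_force: [-0.3, 1.7, 0.6]
gripper_width: 0.0128
grip_force: 26.3
time_s: 11.47
position: [0.6481, 0.0884, 0.0206]
tcp_rot: [-0.0, 0.737, 0.676, -0.0]
contact_force: [-1.7, 0.8, 1.4]
gripper_width: 0.0132
grip_force: 26.3
```

```bash
python3 -m crank '[[[0,0,0,0,0,1,1],[0,0,0,0,0,1,1]]]'; python3 -m crank '[[[0,0,0,0,0,1,1],[0,0,0,0,0,0,1]]]';  python3 -m crank '[[[0,0,0,0,0,0.8,1],[0,0,0,0,0,0,1]]]'
```

```text
time_s: 11.63
position: [0.6483, 0.0884, 0.0188]
tcp_rot: [-0.0, 0.737, 0.676, 0.0]
contact_force: [-1.2, 0.7, 1.3]
gripper_width: 0.0136
grip_force: 26.4
time_s: 11.8
position: [0.648, 0.0884, 0.0175]
tcp_rot: [-0.0, 0.737, 0.676, -0.0]
contact_force: [-1.1, 1.7, 0.5]
gripper_width: 0.0133
grip_force: 26.4
time_s: 11.97
position: [0.6481, 0.0884, 0.0169]
tcp_rot: [-0.0, 0.737, 0.676, -0.0]
contact_force: [-1.7, 1.0, -0.4]
gripper_width: 0.0131
grip_force: 26.4
```

```bash
python3 -m crank '[[[0,0,0,0,0,0.5,1],[0,0,0,0,0,0,1]]]'; python3 -m crank '[[[0,0,0,0,0,0.5,1],[0,0,0,0,0,0,1]]]';  python3 -m crank '[[[0,0,0,0,0,0.5,1],[0,0,0,0,0,0,1]]]'
```

```text
time_s: 12.13
position: [0.6482, 0.0884, 0.0165]
tcp_rot: [-0.0, 0.737, 0.676, 0.0]
contact_force: [-1.4, 1.0, 0.4]
gripper_width: 0.0131
grip_force: 26.4
time_s: 12.3
position: [0.6482, 0.0884, 0.016]
tcp_rot: [-0.0, 0.737, 0.676, 0.0]
contact_force: [-1.3, 0.6, 0.4]
gripper_width: 0.013
grip_force: 26.5
time_s: 12.47
position: [0.6482, 0.0884, 0.0155]
tcp_rot: [-0.0, 0.737, 0.676, 0.0]
contact_force: [-0.8, 1.1, 1.4]
gripper_width: 0.013
grip_force: 26.5
```

```bash
python3 -m crank '[[[0,0,0,0,0,0.5,1],[0,0,0,0,0,0,1]]]'; python3 -m crank '[[[0,0,0,0,0,0.5,1],[0,0,0,0,0,0,1]]]'
```

```text
time_s: 12.63
position: [0.6482, 0.0884, 0.015]
tcp_rot: [-0.0, 0.737, 0.676, 0.0]
contact_force: [-1.4, 1.2, 1.9]
gripper_width: 0.013
grip_force: 26.5
time_s: 12.8
position: [0.6482, 0.0884, 0.0144]
tcp_rot: [-0.0, 0.737, 0.676, -0.0]
contact_force: [0.2, 2.4, 0.1]
gripper_width: 0.0132
grip_force: 26.5
```

```bash
python3 -m crank '[[[0,0,0,0,0,0.5,1],[0,0,0,0,0,0,1]]]'; python3 -m crank '[[[0,0,0,0,0,0.5,1],[0,0,0,0,0,0,1]]]'; python3 -c "
from h import *
from cell import readout,eyes
t=eyes.camera('top');np.savez('t4.npz',**t)
s=eyes.camera('scene')
a=cv2.resize(t['frame'][130:280,280:440],(533,500),interpolation=cv2.INTER_CUBIC)
b=cv2.resize(s['frame'][180:290,260:345+0],(386,500),interpolation=cv2.INTER_CUBIC)[:, :260]
cv2.imwrite('pics/t4.png',np.hstack([a,b]))"
```

```text
time_s: 12.97
position: [0.6482, 0.0884, 0.0139]
tcp_rot: [-0.0, 0.737, 0.676, -0.0]
contact_force: [-0.6, 1.1, -0.2]
gripper_width: 0.0131
grip_force: 26.5
time_s: 13.13
position: [0.6482, 0.0884, 0.0134]
tcp_rot: [-0.0, 0.737, 0.676, -0.0]
contact_force: [-1.0, 1.2, 0.3]
gripper_width: 0.0127
grip_force: 26.6
```

View pics/t4.png

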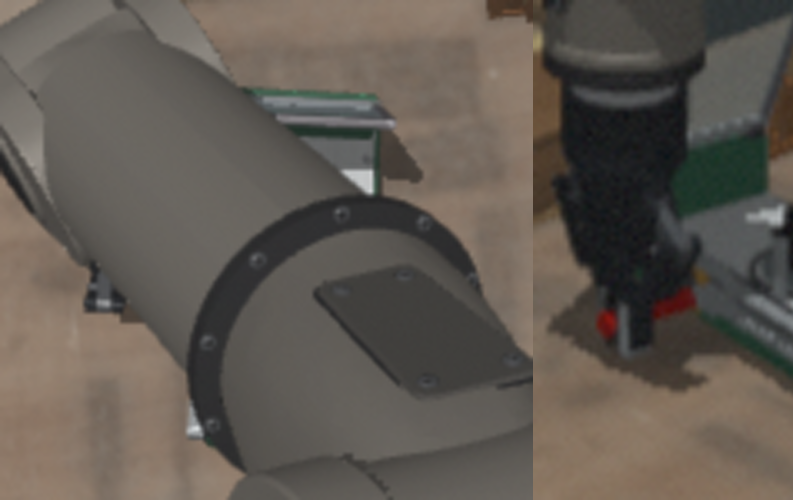

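The flap is open and the fingers still hold the red handle, with the brass wall just behind it. I'll use the handle's end cap in the wrist view to find its height.

```bash
cat > cap.py <<'E'
import io,contextlib
with contextlib.redirect_stdout(io.StringIO()): from fit import *
def cap(c):
    f=c["frame"].astype(int); m=((f[...,2]>90)&(f[...,1]<60)&(f[...,0]<60)).astype(np.uint8)
    n,l,st_,_=cv2.connectedComponentsWithStats(m); 
    i=1+np.argmax(st_[1:,4]); ys,xs=np.where(l==i); return xs[ys<ys.min()+6].mean(),ys.min(),np.ptp(xs[ys<ys.min()+14])
if __name__=="__main__":
    from cell import eyes
    w=eyes.camera("wrist"); np.savez("w5.npz",**w)
    for n in("w2","w3","w5"):
        c=dict(np.load(n+".npz")); u,v,d=cap(c); print(n,u,v,d)
        for z in (.033,.037,.041,.045,.049):
            X=unproj(c,u,v,z); print(z,np.round((Ro.from_euler("z",-p[2]).as_matrix()@(X-[p[0],p[1],0]))*1e3,1))
E
python3 cap.py
```

```text
w2 318.25 232 30
0.033 [-117.7  141.    33. ]
0.037 [-117.7  142.3   37. ]
0.041 [-117.6  143.6   41. ]
0.045 [-117.6  144.9   45. ]
0.049 [-117.6  146.3   49. ]
w3 310.32824427480915 297 35
0.033 [-10.  134.7  33. ]
0.037 [ -9.9 136.9  37. ]
0.041 [ -9.8 139.1  41. ]
0.045 [ -9.7 141.3  45. ]
0.049 [ -9.6 143.4  49. ]
w5 311.2926829268293 298 38
0.033 [-10.  140.9  33. ]
0.037 [ -9.9 143.1  37. ]
0.041 [ -9.8 145.3  41. ]
0.045 [ -9.7 147.5  45. ]
0.049 [ -9.6 149.7  49. ]
```

```bash
python3 -m crank '[[[0,0,0,0,0,0.5,1],[0,0,0,0,0,0,1]]]'; python3 -m crank '[[[0,0,0,0,0,0.5,1],[0,0,0,0,0,0,1]]]';python3 -m crank '[[[0,0,0,0,0,0.5,1],[0,0,0,0,0,0,1]]]'; python3 cap.py | tail -6
```

```text
time_s: 13.45
position: [0.6483, 0.0884, 0.0132]
tcp_rot: [0.0, 0.737, 0.676, 0.0]
contact_force: [-2.9, 0.9, 3.6]
gripper_width: 0.013
grip_force: 26.9
time_s: 13.62
position: [0.6486, 0.0884, 0.013]
tcp_rot: [0.0, 0.737, 0.676, 0.0]
contact_force: [-1.0, 1.0, 6.4]
gripper_width: 0.0131
grip_force: 27.2
time_s: 13.78
position: [0.6486, 0.0884, 0.0128]
tcp_rot: [0.0, 0.737, 0.676, 0.0]
contact_force: [-3.0, 0.5, 11.4]
gripper_width: 0.0134
grip_force: 27.6
w5 312.05839416058393 299 40
0.033 [ -9.3 140.9  33. ]
0.037 [ -9.2 143.1  37. ]
0.041 [ -9.1 145.3  41. ]
0.045 [ -9.  147.5  45. ]
0.049 [ -9.  149.7  49. ]
```

The pin touches the notch floor: Fz rises from a TCP height of about 13.3 mm, after a drop of more than 9 mm from the crest. I'll relieve the load, release, and retreat up and outwards.

```bash
python3 -m crank '[[[0,0,0,0,0,-1,1],[0,0,0,0,0,0,0.8],[0,0,0,0,0,0,0.6],[0,0,0,0,0,0,0.4],[0,0,0,0,0,0,0.2],[0,0,0,0,0,0,0],[0,0,0,0,0,0,0],[0,0,0,0,0,0,0],[0,0,0,0,0,-4,0],[0,0,0,2,0,-8,0],[0,0,0,3,0,-10,0],[0,0,0,3,0,-12,0]]]'; python3 -m crank '[[[0,0,0,8,0,-20,0],[0,0,0,8,0,-30,0],[0,0,0,8,-5,-35,0],[0,0,0,5,-10,-35,0],[0,0,-6,0,-15,-30,0],[0,0,-6,0,-15,-30,0],[0,0,0,0,0,0,0]]]'; python3 -c "
from h import *
from cell import readout,eyes
s=readout.observe();st(s);print(np.round(s['joint_positions'],2))
w=eyes.camera('wrist');np.savez('w6.npz',**w)"
```

```text
time_s: 14.83
position: [0.6489, 0.0967, 0.0481]
tcp_rot: [-0.0, 0.737, 0.676, 0.0]
contact_force: [-1.1, -0.0, 0.5]
gripper_width: 0.0854
grip_force: 0.0
time_s: 15.42
position: [0.6065, 0.1297, 0.2347]
tcp_rot: [0.003, 0.659, 0.752, 0.003]
contact_force: [1.1, 0.3, 0.4]
gripper_width: 0.0855
grip_force: 0.0
t 15.42 p [606.5 129.7 234.7] F [1.1 0.3 0.4] w 85.5 g 0.0
[[-0.132, 0.991, 0.008], [0.991, 0.132, 0.001], [0.0, 0.008, -1.0]]
[ 0.14  0.39 -0.58  1.71  0.24  1.11 -0.38]
```

```bash
python3 -m crank '[[[0,0,0,0,-20,0,0],[0,0,0,0,-20,0,0],[0,0,0,0,-20,0,0],[0,0,0,0,-20,0,0],[0,0,-7,0,0,0,0],[0,0,-7,0,0,0,0],[0,0,-7,0,0,0,0],[0,0,-7,0,0,0,0],[0,0,0,0,0,0,0]]]'; python3 -c "
from h import *
from cell import readout,eyes
s=readout.observe();st(s);print(np.round(s['joint_positions'],2))"
```

```text
time_s: 16.22
position: [0.527, 0.1178, 0.2272]
tcp_rot: [-0.0, 0.459, 0.889, -0.0]
contact_force: [0.2, -1.2, -0.0]
gripper_width: 0.0855
grip_force: 0.0
t 16.22 p [527.  117.8 227.2] F [ 0.2 -1.2 -0. ] w 85.5 g 0.0
[[-0.579, 0.815, -0.0], [0.815, 0.579, 0.0], [0.0, -0.0, -1.0]]
[ 0.25  0.28 -0.69  1.88  0.2   1.05  0.09]
```

```bash
python3 -m crank '[[[0,0,-7,0,0,0,0],[0,0,-7,0,0,0,0],[0,0,-7,0,0,0,0],[0,0,-7,0,0,0,0],[0,0,-7,0,0,0,0],[0,0,-7,0,0,0,0],[0,0,-7,0,0,0,0],[0,0,-7,0,0,0,0],[0,0,-7,0,0,0,0],[0,0,-7,0,0,0,0],[0,0,-7,0,0,0,0],[0,0,-7,0,0,0,0]]]'; python3 -m crank '[[[0,0,-6,0,0,0,0],[0,-7,0,0,0,0,0],[0,-7,0,0,0,0,0],[0,-6,0,0,0,0,0],[0,0,0,0,0,0,0]]]'; python3 -c "
from h import *
from cell import readout,eyes
s=readout.observe();st(s);print(np.round(s['joint_positions'],2))
d=np.array([.57,-.07,.18])-s['position'];print('to 570,-70,180 in tool',rot(s).inv().apply(d)*1e3)"
```

```text
time_s: 17.22
position: [0.5271, 0.1178, 0.2271]
tcp_rot: [-0.0, -0.251, 0.968, -0.0]
contact_force: [-0.2, -0.8, -0.6]
gripper_width: 0.0854
grip_force: 0.0
time_s: 17.63
position: [0.5254, 0.1138, 0.2254]
tcp_rot: [0.167, -0.292, 0.94, 0.052]
contact_force: [-0.8, -0.3, -0.7]
gripper_width: 0.0856
grip_force: 0.0
t 17.63 p [525.4 113.8 225.4] F [-0.8 -0.3 -0.7] w 85.6 g 0.0
[[-0.774, -0.566, 0.284], [-0.531, 0.824, 0.195], [-0.345, -0.0, -0.939]]
[ 0.8   0.18 -1.13  2.1   0.1   0.62  1.8 ]
to 570,-70,180 in tool [  78.83492665 -176.74316443   19.48515757]
```

```bash
python3 -m crank '[[[0,0,0,8,-17.7,1.9,0],[0,0,0,8,-17.7,1.9,0],[0,0,0,8,-17.7,1.9,0],[0,0,0,8,-17.7,1.9,0],[0,0,0,8,-17.7,1.9,0],[0,0,0,8,-17.7,1.9,0],[0,0,0,8,-17.7,1.9,0],[0,0,0,8,-17.7,1.9,0],[0,0,0,8,-17.7,1.9,0],[0,0,0,8,-17.7,1.9,0],[0,0,0,0,0,0,0]]]';  python3 -c "
from h import *
from cell import readout,eyes
s=readout.observe();st(s);print(np.round(s['joint_positions'],2))
c=eyes.camera('wrist');np.savez('w7.npz',**c);cv2.imwrite('pics/w7.png',c['frame'])"
```

```text
time_s: 18.55
position: [0.5732, -0.0702, 0.1807]
tcp_rot: [0.164, -0.293, 0.94, 0.053]
contact_force: [-0.6, -0.2, -1.4]
gripper_width: 0.0851
grip_force: 0.0
t 18.55 p [573.2 -70.2 180.7] F [-0.6 -0.2 -1.4] w 85.1 g 0.0
[[-0.774, -0.568, 0.278], [-0.533, 0.823, 0.196], [-0.34, 0.003, -0.94]]
[ 1.01  0.39 -1.02  2.02  0.19  0.64  2.11]
```

View pics/w7.png

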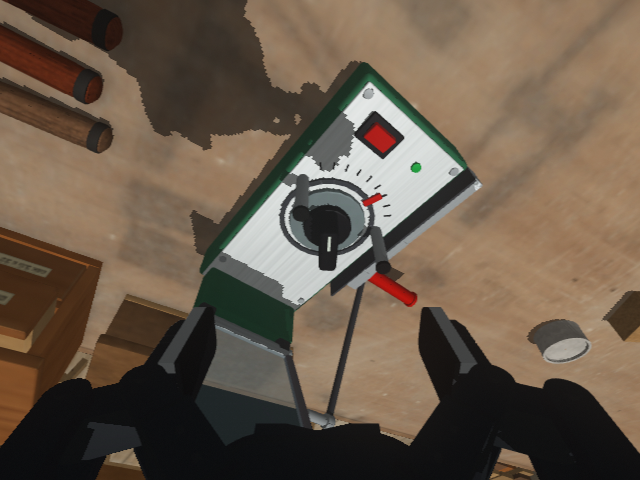

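The flap is propped, leaning back over the hinge. The ring centre is near (327, 216) and the red mark runs from (364, 206) to (383, 194). The pointer is on the knob's near half at (330, 237) to (326, 252), so the tool is nicely aligned with the knob.

```bash
cat > m.py <<'E'
import io,contextlib
with contextlib.redirect_stdout(io.StringIO()): from fit import *
c=dict(np.load("w7.npz"))
k=W(p,np.array((-.035,0,.041))); print("pred ring centre px",proj(c,k[None]),"knob top",proj(c,(k+[0,0,.043])[None]))
k2=unproj(c,327.5,216.5,.041); print("ring ctr seen",k2,"fit",k)
for uv in[(364,206),(383,194),(373.5,200)]:
    m=unproj(c,*uv,.042); 
    for kk in(k,k2): d=kk-m; print(uv,"ring yaw world",round(np.arctan2(d[1],d[0]),3),"r",round(np.hypot(*d[:2])*1e3,1))
a=unproj(c,330,237,.084);b=unproj(c,326,252,.084);print("pointer",a,b,"yaw",np.arctan2(*(b-a)[1::-1]))
# ring rim dark-edge check: project model circle & tab
th=np.linspace(0,2*np.pi,9)[:-1]
print(np.round(proj(c,np.c_[k[0]+.038*np.cos(th),k[1]+.038*np.sin(th),np.full(8,.041)]),0).tolist())
from cell import readout; s=readout.observe(); R=rot(s); kx=R.as_matrix()[:,2]
g=np.array([k[0],k[1],.077]); T=g+.019*R.as_matrix()[:,2]; print("target",T,"tool delta",R.inv().apply(T-s["position"])*1e3)
E
python3 m.py; python3 -c "
import cv2,numpy as np
f=np.load('w7.npz')['frame'];cv2.imwrite('pics/w7c.png',cv2.resize(f[165:285,265:400],None,fx=5,fy=5,interpolation=cv2.INTER_CUBIC))"
```

```text
pred ring centre px [[326.28983376 221.01521154]] knob top [[327.63483847 254.79750342]]
ring ctr seen [ 0.60815821 -0.0347599   0.041     ] fit [ 0.61254964 -0.03286525  0.041     ]
(364, 206) ring yaw world -0.487 r 34.4
(364, 206) ring yaw world -0.605 r 31.6
(383, 194) ring yaw world -0.418 r 52.4
(383, 194) ring yaw world -0.489 r 49.3
(373.5, 200) ring yaw world -0.445 r 43.5
(373.5, 200) ring yaw world -0.534 r 40.5
pointer [ 0.59761083 -0.04150297  0.084     ] [ 0.61097037 -0.03550809  0.084     ] yaw 0.42180091587564295
[[302.0, 249.0], [333.0, 254.0], [361.0, 241.0], [371.0, 214.0], [354.0, 189.0], [318.0, 182.0], [288.0, 200.0], [283.0, 228.0]]
target [ 0.6178353  -0.02913021  0.05913632] tool delta [-13.97348463   6.03901548 134.87066991]
```

View pics/w7c.png

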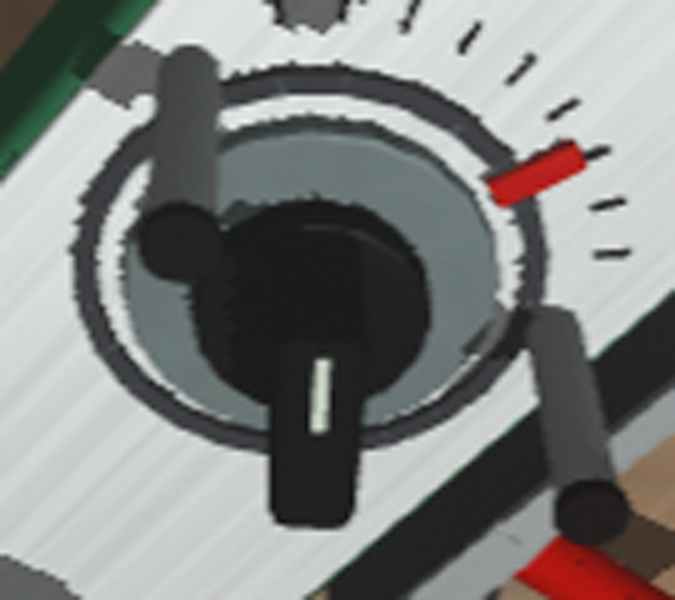

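Crop readings: the ring's outer rim spans x 73–548 and y 65–455. The mark runs from (495, 192) to (580, 157). The pointer runs from (322, 360) to (318, 430), and the bar's far top end is at (313, 525).

```bash
cat > m2.py <<'E'
import io,contextlib
with contextlib.redirect_stdout(io.StringIO()): from fit import *
c=dict(np.load("w7.npz")); q=lambda u,v:((u+.5)/5-.5+265,(v+.5)/5-.5+165)
th=np.linspace(0,2*np.pi,721)
def ext(x,y,r): 
    P=proj(c,np.c_[x+r*np.cos(th),y+r*np.sin(th),np.full(721,.042)]); return np.array([P[:,0].min(),P[:,0].max(),P[:,1].min(),P[:,1].max()])
o=np.r_[q(73,65),q(548,455)][[0,2,1,3]]
s=least_squares(lambda a:ext(*a)-o,[.6125,-.033,.038]); print("ring",s.x,s.fun)
k=s.x[:2]
for uv in[(498,192),(580,157),(538,175)]:
    m=unproj(c,*q(*uv),.042)[:2]; d=k-m; print("mark yaw",np.arctan2(d[1],d[0]),np.hypot(*d))
a=unproj(c,*q(322,360),.084);b=unproj(c,*q(318,430),.084);e=unproj(c,*q(313,525),.084);n=unproj(c,*q(322,345),.084)
print("ptr",a,b,"end",e,"near",n,"yaw ptr",np.arctan2(*(b-a)[1::-1]),"yaw a-e",np.arctan2(*(e-a)[1::-1]), "len",np.linalg.norm(e-n),"mid",(e+n)/2)
E
python3 m2.py
```

```text
ring [ 0.6107636  -0.03380152  0.03999605] [-0.20714289  0.20662341  0.23519878 -0.27782256]
mark yaw -0.4588784722816638 0.03456707528781873
mark yaw -0.4648901266545444 0.048802131421278525
mark yaw -0.4626573421697162 0.04155618169731642
ptr [ 0.59771995 -0.0423164   0.084     ] [ 0.60891246 -0.03496198  0.084     ] end [ 0.62527711 -0.02412902  0.084     ] near [ 0.59548201 -0.04393413  0.084     ] yaw ptr 0.5813386980104542 yaw a-e 0.5833641590514719 len 0.03577694442343515 mid [ 0.61037956 -0.03403158  0.084     ]
```

```bash
cat >> m2.py <<'E'
R=np.array([[-0.774,-0.568,0.278],[-0.533,0.823,0.196],[-0.34,0.003,-0.94]])
print("pegs")
for n,base,top in(("R",(190,60),(180,240)),("L",(545,320),(590,510))):
    A=unproj(c,*q(*base),.04)
    for z in(.06,.075,.088):
        B=unproj(c,*q(*top),z); print(n,z,"base",np.round(A*1e3),"top",np.round(B*1e3), "tool rel grasp",np.round(R.T@(B-[.6108,-.0337,.077])*1e3))
E
python3 m2.py | sed -n '/pegs/,$p'
```

```text
pegs
R 0.06 base [589. -72.  40.] top [606. -62.  60.] tool rel grasp [ 25. -21.   9.]
R 0.075 base [589. -72.  40.] top [597. -68.  75.] tool rel grasp [ 29. -20.  -9.]
R 0.088 base [589. -72.  40.] top [589. -72.  88.] tool rel grasp [ 33. -19. -24.]
L 0.06 base [597.   6.  40.] top [614.  27.  60.] tool rel grasp [-29.  49.  29.]
L 0.075 base [597.   6.  40.] top [604.  16.  75.] tool rel grasp [-21.  45.  10.]
L 0.088 base [597.   6.  40.] top [596.   6.  88.] tool rel grasp [-14.  42.  -7.]
```

Two bumper pegs, about 88 mm high, stand roughly 43 mm either side of the knob. I'll narrow the fingers to about 30 mm before coming in.

```bash
python3 -m crank '[[[0,0,0,-6,3,0,0.65],[0,0,0,-6.2,3.3,0,0.65],[0,0,0,0,0,15,0.65],[0,0,0,0,0,15,0.65],[0,0,0,0,0,15,0.65],[0,0,0,0,0,15,0.65],[0,0,0,0,0,5,0.65],[0,0,0,0,0,0,0.65]]]'; python3 -c "
from h import *
from cell import readout,eyes
s=readout.observe();st(s);R=rot(s).as_matrix();T=np.array([.6108,-.0337,.077])+.019*R[:,2];print(R.T@(T-s['position'])*1e3, np.arctan2(R[1,1],R[0,1])-np.pi/2,np.round(s['joint_positions'],2))"
```

```text
time_s: 19.27
position: [0.5965, -0.0401, 0.1246]
tcp_rot: [0.165, -0.297, 0.939, 0.053]
contact_force: [-0.1, -0.2, 0.5]
gripper_width: 0.0302
grip_force: 0.0
t 19.27 p [596.5 -40.1 124.6] F [-0.1 -0.2  0.5] w 30.2 g 0.0
[[-0.769, -0.576, 0.278], [-0.541, 0.817, 0.198], [-0.341, 0.001, -0.94]]
[ 1.75407591 -3.05308612 68.9637528 ] 0.6139083080941039 [ 0.82  0.47 -0.9   2.04  0.31  0.53  1.97]
```

```bash
python3 -m crank '[[[0,0,0,1.7,-3,0,0.65],[0,0,0,0,0,12,0.65],[0,0,0,0,0,12,0.65],[0,0,0,0,0,12,0.65],[0,0,0,0,0,0,0.65]]]'; python3 -m crank '[[[0,0,0,0,0,11,0.65],[0,0,0,0,0,11,0.65],[0,0,0,0,0,11,0.65],[0,0,0,0,0,0,0.65]]]';python3 -c "
from h import *
from cell import readout,eyes
s=readout.observe();st(s);R=rot(s).as_matrix();T=np.array([.6108,-.0337,.077])+.019*R[:,2];print(R.T@(T-s['position'])*1e3, np.arctan2(R[1,1],R[0,1])-np.pi/2,np.round(s['joint_positions'],2))"
```

```text
time_s: 19.68
position: [0.607, -0.0383, 0.09]
tcp_rot: [0.165, -0.297, 0.939, 0.053]
contact_force: [-1.8, -0.0, 0.1]
gripper_width: 0.0297
grip_force: 0.0
time_s: 20.02
position: [0.616, -0.0313, 0.0577]
tcp_rot: [0.165, -0.297, 0.939, 0.053]
contact_force: [-0.4, 0.6, -0.3]
gripper_width: 0.0301
grip_force: 0.0
t 20.02 p [616.  -31.3  57.7] F [-0.4  0.6 -0.3] w 30.1 g 0.0
[[-0.769, -0.575, 0.278], [-0.54, 0.818, 0.197], [-0.341, 0.001, -0.94]]
[-1.32527185  1.08187493 -1.04131975] 0.6125704434845236 [ 0.67  0.57 -0.76  2.04  0.42  0.41  1.87]
```

```bash
python3 -m crank '[[[0,0,0,-1.3,1,-1,0.65],[0,0,0,0,0,0,0.8],[0,0,0,0,0,0,1],[0,0,0,0,0,0,1],[0,0,0,0,0,0,1],[0,0,0,0,0,0,1]]]' 30; python3 -c "
from h import *
from cell import readout,eyes
s=readout.observe();st(s);R=rot(s).as_matrix();g=np.array(s['position'])-.019*R[:,2];print(g, np.arctan2(R[1,1],R[0,1])-np.pi/2,s['wrist_torque'])
a=-6; M=rot(s); 
# row for rotation about world z by a deg about grasp axis (610.8,-33.7): rotvec in tool, shift in tool
k=np.array([.6108,-.0337,0]); Q=Ro.from_euler('z',a,degrees=True)
rv=M.inv().apply([0,0,a]); d=Q.apply(np.array(s['position'])-k)+k-s['position']
print('rotvec',rv,'shift before',M.inv().apply(d)*1e3,'after',(Q*M).inv().apply(d)*1e3)"
```

```text
time_s: 20.52
position: [0.6163, -0.03, 0.0614]
tcp_rot: [0.166, -0.297, 0.939, 0.052]
contact_force: [-4.4, 4.1, 5.9]
gripper_width: 0.0133
grip_force: 32.7
t 20.52 p [616.3 -30.   61.4] F [-4.4  4.1  5.9] w 13.3 g 32.7
[[-0.769, -0.575, 0.28], [-0.54, 0.818, 0.197], [-0.342, 0.0, -0.94]]
[ 0.61101108 -0.03378417  0.07927753] 0.6127038198955082 [0.79165465 0.93925637 0.39862902]
rotvec [ 2.05424879e+00 -2.20800688e-04  5.63738076e+00] shift before [ 0.05273307 -0.69192192 -0.01924291] after [-0.01551031 -0.69399913  0.00562474]
```

```bash
python3 -m crank '[[[2.05,0,5.64,0,-0.69,0,1],[2.05,0,5.64,0,-0.69,0,1],[2.05,0,5.64,0,-0.69,0,1],[2.05,0,5.64,0,-0.69,0,1],[0,0,0,0,0,0,1]]]'
cat > k.py <<'E'
from h import *
from cell import readout
s=readout.observe();st(s);R=rot(s).as_matrix();g=np.array(s['position'])-.019*R[:,2];y=np.arctan2(R[1,1],R[0,1])-np.pi/2
print(np.round(g*1e3,1),'yaw',y,'left deg',np.degrees(y+.462),np.round(s['wrist_torque'],2),np.round(s['joint_positions'],2))
d=np.array([.6108,-.0337,.0795])-g; print('corr tool',R.T@d*1e3)
E
python3 k.py
```

```text
time_s: 20.93
position: [0.6172, -0.0322, 0.0615]
tcp_rot: [0.173, -0.093, 0.98, 0.016]
contact_force: [-3.5, 1.3, 1.9]
gripper_width: 0.0132
grip_force: 32.9
t 20.93 p [617.2 -32.2  61.5] F [-3.5  1.3  1.9] w 13.2 g 32.9
[[-0.923, -0.187, 0.336], [-0.176, 0.982, 0.063], [-0.342, -0.001, -0.94]]
[610.8 -33.4  79.3] yaw 0.18827962369729856 left deg 37.25827794121056 [0.65 1.1  0.17] [ 0.33  0.45 -0.42  2.11  0.44  0.3   1.34]
corr tool [ 0.04996194 -0.33136767 -0.18992225]
```

```bash
python3 -m crank '[[[2.05,0,5.64,0,-0.8,0,1],[2.05,0,5.64,0,-0.69,0,1],[2.05,0,5.64,0,-0.69,0,1],[2.05,0,5.64,0,-0.69,0,1],[0,0,0,0,0,0,1]]]'; python3 k.py
```

```text
time_s: 21.35
position: [0.6175, -0.0347, 0.0617]
tcp_rot: [0.172, 0.113, 0.978, -0.02]
contact_force: [-14.2, 0.9, 16.4]
gripper_width: 0.0133
grip_force: 35.4
t 21.35 p [617.5 -34.7  61.7] F [-14.2   0.9  16.4] w 13.3 g 35.4
[[-0.915, 0.228, 0.333], [0.214, 0.974, -0.079], [-0.342, -0.001, -0.94]]
[611.1 -33.2  79.6] yaw -0.2301750045672366 left deg 13.28259382393693 [ 0.28  1.93 -0.14] [-0.07  0.42 -0.05  2.13  0.48  0.29  0.79]
corr tool [ 0.21780061 -0.54327549 -0.02343529]
```

```bash
python3 -m crank '[[[0,0,0,0.3,-0.3,-1,1],[0,0,0,0,0,0,1]]]'; python3 k.py
```

```text
time_s: 21.52
position: [0.6173, -0.0348, 0.0619]
tcp_rot: [0.173, 0.11, 0.979, -0.019]
contact_force: [-3.2, 6.9, 0.9]
gripper_width: 0.013
grip_force: 33.2
t 21.52 p [617.3 -34.8  61.9] F [-3.2  6.9  0.9] w 13.0 g 33.2
[[-0.916, 0.221, 0.334], [0.208, 0.975, -0.075], [-0.342, 0.001, -0.94]]
[610.9 -33.4  79.7] yaw -0.22308722862746833 left deg 13.688693471420022 [1.44 0.71 0.34] [-0.06  0.42 -0.05  2.13  0.48  0.29  0.8 ]
corr tool [ 0.11838861 -0.30948952  0.18751556]
```

```bash
python3 -m crank '[[[1.71,0,4.7,0,-0.5,-0.3,1],[1.71,0,4.7,0,-0.5,-0.3,1],[0,0,0,0,0,0,1]]]'; python3 k.py
```

```text
time_s: 21.77
position: [0.6169, -0.0358, 0.0621]
tcp_rot: [0.17, 0.197, 0.965, -0.034]
contact_force: [0.9, 3.8, -4.8]
gripper_width: 0.0136
grip_force: 32.3
t 21.77 p [616.9 -35.8  62.1] F [ 0.9  3.8 -4.8] w 13.6 g 32.3
[[-0.865, 0.392, 0.314], [0.369, 0.92, -0.133], [-0.341, 0.001, -0.94]]
[610.9 -33.3  79.9] yaw -0.4028016772832881 left deg 3.3918140459210195 [1.15 0.45 0.2 ] [-0.2   0.43  0.07  2.12  0.48  0.33  0.59]
corr tool [ 0.0502837  -0.4462702   0.43296195]
```

```bash
python3 -m crank '[[[1.16,0,3.2,0,-0.3,0.2,1],[0,0,0,0,0,0,1],[0,0,0,0,0,0,1]]]'; python3 k.py | head -4; python3 -m crank '[[[0,0,0,0,0,0,0.8],[0,0,0,0,0,0,0.65],[0,0,0,0,0,0,0.65],[0,0,0,0,0,0,0.65],[0,0,0,0,0,-10,0.65],[0,0,0,0,0,-15,0.65],[0,0,0,0,0,-20,0.65],[0,0,0,0,0,-25,0.65],[0,0,0,0,0,-25,0.65],[0,0,0,0,0,-20,0.65],[0,0,0,0,0,0,0.65]]]'
cat > v.py <<'E'
from h import *
from cell import eyes,readout
import sys
n=sys.argv[1]; c=eyes.camera('wrist'); np.savez(n+'.npz',**c); f=c['frame'].astype(int); st(readout.observe())
k=np.array([.6108,-.0337])
def cells(m,mn=8):
    N,l,S,C=cv2.connectedComponentsWithStats(m.astype(np.uint8)); return [(i,S[i],C[i],l) for i in range(1,N) if S[i][4]>=mn]
print('pred ctr',proj(c,np.array([[*k,.041],[*k,.084]])))
red=(f[...,2]>120)&(f[...,1]<70)&(f[...,0]<70)
for i,S,C,l in cells(red):
    X=unproj(c,*C,.042)[:2]; d=k-X; print('red',C,S[4],'r',np.hypot(*d)*1e3,'yaw',np.arctan2(d[1],d[0]))
u,v=proj(c,np.array([[*k,.084]]))[0]; yy,xx=np.mgrid[:480,:640]
wh=(f.min(2)>140)&(np.hypot(xx-u,yy-v)<40)
for i,S,C,l in cells(wh,5):
    ys,xs=np.where(l==i); P=np.array([unproj(c,a,b,.084)[:2] for a,b in zip(xs,ys)])-k
    ev=np.linalg.svd(P-P.mean(0))[2][0]; ev*=np.sign(ev[0]); print('white',C,S[4],'r',np.hypot(*P.mean(0))*1e3,'centroid yaw',np.arctan2(*(-P.mean(0))[::-1]),'axis yaw',np.arctan2(ev[1],ev[0]),'len',np.ptp(P@ev)*1e3)
E
python3 v.py w8
```

```text
time_s: 22.02
position: [0.6168, -0.0362, 0.0621]
tcp_rot: [0.169, 0.222, 0.959, -0.039]
contact_force: [-1.7, 7.7, -2.1]
gripper_width: 0.0134
grip_force: 33.0
t 22.02 p [616.8 -36.2  62.1] F [-1.7  7.7 -2.1] w 13.4 g 33.0
[[-0.844, 0.44, 0.307], [0.414, 0.898, -0.149], [-0.341, 0.001, -0.94]]
[610.9 -33.3  79.9] yaw -0.45549707875221457 left deg 0.37258994200405354 [1.8  0.67 0.4 ] [-0.23  0.43  0.1   2.12  0.48  0.34  0.53]
corr tool [ 0.10431273 -0.40525248  0.40973163]
time_s: 22.93
position: [0.582, -0.0192, 0.1747]
tcp_rot: [0.171, 0.224, 0.959, -0.038]
contact_force: [1.7, -0.5, -0.1]
gripper_width: 0.03
grip_force: 0.0
t 22.98 p [581.9 -19.5 173. ] F [ 0.7 -0.6 -1. ] w 29.9 g 0.0
[[-0.841, 0.443, 0.31], [0.417, 0.896, -0.15], [-0.345, 0.003, -0.939]]
pred ctr [[314.96508798 203.31787838]
 [314.8619123  237.46962555]]
red [459.06277056 182.66738817] 1386 r 111.42795295421983 yaw -1.855098816035007
red [ 98.16666667 255.55555556] 72 r 200.6763610535529 yaw 1.3883068382629364
red [ 84.9 262.2] 10 r 217.4065618801006 yaw 1.4050475750132456
red [ 95.2173913  263.82608696] 23 r 209.8866222182733 yaw 1.4260665037442193
red [ 69.53333333 279.73333333] 15 r 247.053552750064 yaw 1.46490313917377
white [288.50980392 227.70588235] 51 r 20.03739578725889 centroid yaw 0.6644296609429425 axis yaw 0.35417612191937853 len 18.993182914146388
white [343.55813953 228.30232558] 43 r 21.36436827418584 centroid yaw -1.641167302573596 axis yaw -1.2817722006317556 len 17.999041927474554
white [314.35934664 254.86751361] 2204 r 16.766141322960742 centroid yaw 2.659416844250473 axis yaw 1.0262719486752743 len 56.45420855256809
```

```bash
cat > v2.py <<'E'
from h import *
import sys
c=dict(np.load(sys.argv[1]+'.npz')); f=c['frame'].astype(int); k=np.array([.6108,-.0337])
P=proj(c,np.array([[*k,.041],[*k,.084]])); yy,xx=np.mgrid[:480,:640]
near=np.hypot(xx-P[0,0],yy-P[0,1])<75
red=near&(f[...,2]-np.maximum(f[...,1],f[...,0])>35)
N,l,S,C=cv2.connectedComponentsWithStats(red.astype(np.uint8))
for i in range(1,N):
    if S[i][4]>5: 
        X=unproj(c,*C[i],.042)[:2]; d=k-X; print('red',C[i],S[i][4],'r',np.hypot(*d)*1e3,'yaw',np.arctan2(d[1],d[0]))
u,v=int(round(P[1,0])),int(round(P[1,1]))
print(u,v); g=f.min(2)[v-36:v+24:2,u-24:u+26:2]
for i,r in enumerate(g): print(v-36+2*i,' '.join('%3d'%a for a in r))
E
python3 v2.py w8
```

```text
red [315.50299401 155.81437126] 167 r 41.713126379284404 yaw -0.47132161941099016
315 237
201  57  36  23  24  24  24  24  23  24  24  25  23  24  24  26  25  25  25  26  26  27  26  26  27  27
203  58  26  23  23  24  24  24  23  24  24  24  23  24  24  25  25  25  25  26  26  26  26  26  27  27
205  57  24  24  24  24  23  24  24  25  25  26  24  24  25  25  26  25  26  26  26  27  27  27  28  27
207  48  24  24  25  24  25  25  24  24  25  25  26  25  26  26  26  27  25  27  27  27  27  27  27  28
209  44  23  25  24  24  25  25  25  24  26  26  25  25  27  25  26  27  26  26  27  28  28  35  31  28
211  43  25  25  25  24  24  25  25  26  25  25  26  26  26  26  27  27  26  27  27  28  27  32  35  29
213  48  25  25  26  25  24  24  26  25  25  25  25  26  27  26  27  27  27  27  28  31  35  35  36  36
215  57  25  25  26  25  26  26  26  25  26  28  27  28  29  28  28  29  28  32  36  36  35  36  36  36
217  57  33  25  26  25  26  25  26  26  27  28  28  29  29  29  29  29  28  32  35  35  36  37  36  36
219  58  42  26  26  26  26  26  27  27  26  26  27  61 105  35  28  28  2
[... 1409 characters left out ...]
 229 229 169  35  37  37  38  38  38  37  38  37 190 225 226 231 230 229 223
249 227 227 224 228 229 230 228 229 186  36  37  37  38  38  38  38  38  37 188 225 224 228 230 230 224
251 227 225 226 226 229 229 229 229 187  36  37  38  38  38  38  39  39  37 209 225 225 225 230 230 229
253 227 226 227 224 227 229 229 228 228  36  38  38  38  38  38  38  38  60 230 226 225 224 229 230 230
255 227 227 225 226 224 229 228 228 228 170  36  37  37  38  37  38  37 197 232 228 225 224 224 230 229
257 227 226 227 225 224 226 229 227 228 228 227 221 223 230 228 227 227 226 231 231 226 224 222 227 229
259 228 227 226 225 226 224 229 228 228 227 228 226 221 227 231 228 227 226 228 231 227 224 224 223 229
```

```bash
cat > v3.py <<'E'
from h import *
import sys
c=dict(np.load(sys.argv[1]+'.npz')); f=c['frame'].astype(float); k=np.array([.6108,-.0337])
P=proj(c,np.array([[*k,.041],[*k,.084]])); yy,xx=np.mgrid[:480,:640]
red=(np.hypot(xx-P[0,0],yy-P[0,1])<75)&(f[...,2]-np.maximum(f[...,1],f[...,0])>35)
N,l,S,C=cv2.connectedComponentsWithStats(red.astype(np.uint8)); i=1+np.argmax(S[1:,4])
ys,xs=np.where(l==i); M=np.array([unproj(c,a,b,.042)[:2] for a,b in zip(xs,ys)]); m=M.mean(0); mv=np.linalg.svd(M-m)[2][0]; mv*=np.sign(mv[0])
u,v=P[1].round().astype(int); I=f.min(2)
r0,r1,c0,c1=[int(a) for a in sys.argv[2:6]]
L=[];
for r in range(r0,r1):
    w=np.clip(I[r,c0:c1]-42,0,None)
    if w.sum()>40: L.append((np.arange(c0,c1)@w/w.sum(),r))
L=np.array(L); print('pointer px',L[0],L[-1],len(L))
X=np.array([unproj(c,a,b,.084)[:2] for a,b in L]); q=X.mean(0); d=np.linalg.svd(X-q)[2][0]; d*=np.sign(d[0])
print('pointer yaw',np.arctan2(d[1],d[0]),'tab axis yaw',np.arctan2(mv[1],mv[0]),'mark',m,'ptr mid',q)
n=np.array([-d[1],d[0]]); off=(m-q)@n; print('mark offset from pointer line mm (left of dir +)',off*1e3,'=> angle err',off/.042)
kk=q+d*((k-q)@d); e=kk-m; print('axis on line',kk,'mark yaw',np.arctan2(e[1],e[0]))
e=q-m; print('mark->pointer-mid yaw',np.arctan2(e[1],e[0]),np.hypot(*e))
E
python3 v3.py w8 219 235 310 324
```

```text
pointer px [316.67058824 219.        ] [317.27245509 234.        ] 16
pointer yaw -0.4429269256128155 tab axis yaw -0.46210709912541614 mark [ 0.57368399 -0.01478396] ptr mid [ 0.60273687 -0.02816846]
mark offset from pointer line mm (left of dir +) -0.3587398186298482 => angle err -0.008541424253091623
axis on line [ 0.61146088 -0.0323068 ] mark yaw -0.4343121792618465
mark->pointer-mid yaw -0.43171176771013253 0.03198772074558478
```

The pointer yaw is about -0.443 and the mark about -0.45 ± 0.015, so they agree within roughly 1°. I'll retreat a little, check that the stay handle hasn't moved, and hand in.

```bash
python3 -m crank '[[[0,0,0,0,0,-25,0.65],[0,0,0,0,0,-25,0.65],[0,0,0,0,0,0,0.65],[0,0,0,0,0,0,0.65]]]'
python3 - <<'E'
import io,contextlib
with contextlib.redirect_stdout(io.StringIO()): from fit import *
from cell import eyes
np.savez("w9.npz",**eyes.camera("wrist")); np.savez("t9.npz",**eyes.camera("top"))
for n in("w7","w8","w9","t9"):
    c=dict(np.load(n+".npz")); f=c["frame"].astype(int); yy,xx=np.mgrid[:480,:640]
    h=proj(c,W(p,np.array((-.01,.115,.033)))[None])[0]
    m=(f[...,2]-np.maximum(f[...,1],f[...,0])>60)&(np.hypot(xx-h[0],yy-h[1])<(70 if n[0]=="w" else 25))
    N,l,S,C=cv2.connectedComponentsWithStats(m.astype(np.uint8))
    if N<2: print(n,"hidden"); continue
    i=1+np.argmax(S[1:,4]); X=unproj(c,*C[i],.033); print(n,"handle blob unit",np.round((Ro.from_euler("z",-p[2]).as_matrix()@(X-[p[0],p[1],0]))*1e3,1),S[i][4])
E
```

```text
time_s: 23.32
position: [0.5662, -0.0122, 0.218]
tcp_rot: [0.17, 0.224, 0.959, -0.039]
contact_force: [-0.2, 0.3, 0.2]
gripper_width: 0.03
grip_force: 0.0
w7 handle blob unit [ -8.  113.2  33. ] 654
w8 handle blob unit [ -8.2 110.5  33. ] 1596
w9 handle blob unit [ -8.2 110.2  33. ] 1172
t9 handle blob unit [ -8.1 122.4  33. ] 89
```

The handle hasn't moved, at x about -8 mm, so the foot is seated in the notch and the flap is propped. The robot is clear of everything.

```bash
python3 -c "
from cell import order
print(order.sign_off())"
```

```text
the job is handed in; nothing more can be done
None
```

The job is handed in at about 23 s of the 72 s: the flap is propped with the stay's foot in the notch, and the knob's white pointer sits within about 1° of the red mark by my camera measurement.

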